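Heft the sample bottles and put aside those running low

ROBOT

A 6-joint arm with a two-finger parallel gripper is mounted at the origin on the work surface. World frame = base frame: x ahead of the robot, y to its left, z up, the work surface at z = 0. Lengths are in mm, angles in rad, forces in N, time in s.
With the tool pointing down it reaches from about 400 to 925 mm from the base axis. Payload 12.5 kg.
Tool frame: the origin (TCP) lies between the finger pads; the fingertips stand 11 mm ahead of it and the grasp point (between the pads) lies 8 mm behind it (env.tip_extent is the distance from the TCP to the fingertips, in mm); x points along the fingers, z is the direction in which the jaws open and shut, and the axes are right-handed (so a half turn about x gives the same grasp; the last joint's range is limited). The gripper opens to 95 mm and grips with 3 to 60 N. Pads are 20 mm wide; open, the fingers measure 119 mm over their backs; the gripper's body (75 mm by 180 mm) begins 59 mm behind the grasp point.
Start: joints at [1.107, 0.491, 1.559, -0, 1.092, -0.106], TCP at [218.868, 585.442, 225.661] pointing down, gripper open.
Joint ranges: [-3.1, 3.1], [-0.84, 2.19], [0.05, 2.79], [-1.13, 4.28], [0.06, 2.93], [-2.69, 2.69]. Speed limits (rad/s): [2.22, 2.22, 2.79, 3.14, 3.14, 3.14].

INTERFACE

Orientations are given as [roll, pitch, yaw] about the fixed x, y, z axes, in that order (R = Rz(yaw) Ry(pitch) Rx(roll)).
In Python, from cell import status, imaging, env gives the robot as it stands. The module is installed in compiled form; this text tells all that it offers.
- The arm moves only by the tool apply_moves, never from a script. Its argument "increments" is a list of rows, each a list of 5 numbers: the closure, from 0 (fully open) to 1 (shut), then the shift along the tool's x, y, z in mm, then the turn about the tool's x in degrees. A call has 1 to 10 rows; each row shifts and turns the commanded pose from where the row before left it, along the tool's axes as they then stand; what a row does not reach is not made up. A row lasts 1/10 s, in which the tool goes at most 50 mm and 8.59 degrees, less where a joint would pass 70% of its speed; a pose out of reach is approached as far as the arm can. A call with a gripper value outside its range is refused whole. The fingers move at their own pace and stop on an object; the grip force is fixed at half the most. Time passes only in rows, so rows that do not move let the fingers close. It gives the time, the measured TCP pose, the force and the opening at its end, in the units of the state.
- status.state(): the state, without advancing time (a new reading comes with each control period).
- imaging.read_camera(name): name is "scene" or "top"; returns a dict with "pixels" (420x560x3 uint8, red, green, blue), "fovy" (degrees; the focal length in pixels is half the picture's height over the tangent of half this angle, whatever the lens; pixels are square), "cx", "cy" (the principal point, pixels), "R" (3x3) and "t" (3): a world point X has camera coordinates R X + t. Camera axes: x right, y down, z forward; pixel columns grow to the right and rows downward; lengths in mm; the calibration is good to about 2 mm. A picture is of the moment at which its call begins. There is no depth.
- env.job_done(): hands the job in, once; it reports no verdict.
The state is a dict: "t": time; "joints": joint angles; "qvel": joint speeds; "tau": joint torques, N m; "eef_pos": TCP position; "tcp_rot": TCP orientation; "ft_force": force on the tool from outside, world axes, zero at the start; "moment": the same for the moment, N m; "opening": opening from 0.0 (shut) to 1.0 (fully open).
Only numpy, scipy, OpenCV 4.12 (cv2) and the standard library are available. Lean on these libraries where they do the work, as an engineer would, in place of code of your own. Each camera call takes 0.05 s, during which the arm holds its last target. There are 200 camera calls.

TASK

The sample bottles in the open drawer look alike, but some are running low. Working from the robot's left to its right, lift each just clear of the drawer floor (a centimetre or two) and hold it there a moment to feel its weight, then set it gently back upright in the drawer if it is more than half full (over 360 g), or stand it upright in the white tray if less; within 60 g of half it may go either way. Then ease the drawer fully shut without slamming it, knocking any bottle over or shifting the other things on the bench.

Things in the scene. Friction and masses are not known exactly. Their poses are not given: they have to be found in the camera images.
- bottle_left_mid (a point): Centre (half-way up) of the sealed opaque brown bottle at the left end (+y) of the row of 3 in the drawer, about 82 mm apart. 90 mm tall; body 60 mm diameter to 55 mm up, then shoulder and black cap, 46 mm diameter, 24 mm high, top 45 mm above this point. z = its axis. Full or empty looks the same: empty 120 g, half full 360 g, full 600 g; may hold any amount.
- bottle_middle_mid (a point): Centre (half-way up) of the sealed opaque brown bottle at the middle of the row of 3 in the drawer, about 82 mm apart. 90 mm tall; body 60 mm diameter to 55 mm up, then shoulder and black cap, 46 mm diameter, 24 mm high, top 45 mm above this point. z = its axis. Full or empty looks the same: empty 120 g, half full 360 g, full 600 g; may hold any amount.
- bottle_right_mid (a point): Centre (half-way up) of the sealed opaque brown bottle at the right end (-y) of the row of 3 in the drawer, about 82 mm apart. 90 mm tall; body 60 mm diameter to 55 mm up, then shoulder and black cap, 46 mm diameter, 24 mm high, top 45 mm above this point. z = its axis. Full or empty looks the same: empty 120 g, half full 360 g, full 600 g; may hold any amount.
- cabinet: White bench-top dry cabinet with one drawer, fixed, 308 mm wide (y), 138 mm high. Origin: on the bench, under the middle of the fully open drawer; x points from the open drawer into the cabinet (the way it is pushed shut), y left, z up. The housing runs from x = 100 to 324 mm.
- cabinet_floor (a point): Point 25 mm above the cabinet's origin, at the height of the drawer's floor, on which the bottles stand. Does not move with the drawer.
- drawer (a joint): How far the drawer is pushed in: 0 = fully open, 0.19 m = fully shut, panel against housing. Runs freely (about 2 N), no latch, stays where it is left. Inside it is 180 mm (x) by 264 mm (y); side and back walls reach 75 mm above the bench.
- drawer_front (a point): Point on the outer face of the drawer's front panel, mid-width, 105 mm above the bench; moves with the drawer; axes as the cabinet's. Panel 12 mm thick, top edge 132 mm above the bench. A 130 mm bar handle stands 35 mm out from it, 50 mm below this point; above the bar the panel is bare and can be pushed.
- tray: Low white plastic tray for bottles to be refilled, fixed, empty, on the other side of the bench from the cabinet. Outside 210 mm (x) by 250 mm (y), 30 mm high, walls and floor 5 mm. Origin: underside centre, on the bench; a bottle standing in it has its centre 50 mm above the bench.
- spatula: Bystander: steel spatula 170 mm long lying on the bench between cabinet and tray. Origin at its underside.
- beaker: Bystander: glass beaker, 64 mm diameter, 75 mm tall, standing on the bench. Origin: underside centre.
- mortar: Bystander: white porcelain mortar, 90 mm diameter, 45 mm tall, on the bench. Origin: underside centre.

How it is judged (in metres and radians):
On the way, in this order (a step that is already met when the one before it is completed fails the run):
1. the left bottle is lifted just clear of the drawer floor (4 to 45 mm), over the drawer, and held there for 0.4 s (height (world z) of bottle_left_mid between 0.074 and 0.115 m and contact force between bottle_left and cabinet below 0.05 N and horizontal distance between bottle_left_mid and cabinet_floor below 0.15 m), for 0.4 s.
2. the middle bottle is lifted just clear of the drawer floor (4 to 45 mm), over the drawer, and held there for 0.4 s (height (world z) of bottle_middle_mid between 0.074 and 0.115 m and contact force between bottle_middle and cabinet below 0.05 N and horizontal distance between bottle_middle_mid and cabinet_floor below 0.15 m), for 0.4 s.
3. the right bottle is lifted just clear of the drawer floor (4 to 45 mm), over the drawer, and held there for 0.4 s (height (world z) of bottle_right_mid between 0.074 and 0.115 m and contact force between bottle_right and cabinet below 0.05 N and horizontal distance between bottle_right_mid and cabinet_floor below 0.15 m), for 0.4 s.
At the end, for the whole second after the job is handed in: The drawer is shut to within 6 mm, and every bottle stands upright (within 0.15 rad) and rests either on the drawer floor or on the tray floor: bottles over 420 g in the drawer, bottles under 300 g in the tray, those between in either (value of joint drawer above 0.184 m and angle between each of bottle_left_mid, bottle_middle_mid, bottle_right_mid's own z axis and vertical below 0.15 rad and ((contact force between bottle_left and cabinet above 2.94 N and height (world z) of bottle_left_mid between 0.062 and 0.078 m) or (contact force between bottle_left and tray between 0.6 and 4.12 N and height (world z) of bottle_left_mid between 0.043 and 0.059 m)) and ((contact force between bottle_middle and cabinet above 2.94 N and height (world z) of bottle_middle_mid between 0.062 and 0.078 m) or (contact force between bottle_middle and tray between 0.6 and 4.12 N and height (world z) of bottle_middle_mid between 0.043 and 0.059 m)) and ((contact force between bottle_right and cabinet above 2.94 N and height (world z) of bottle_right_mid between 0.062 and 0.078 m) or (contact force between bottle_right and tray between 0.6 and 4.12 N and height (world z) of bottle_right_mid between 0.043 and 0.059 m))); the robot touches nothing.
It fails at once if a bottle is tipped over (more than 0.5 rad) (angle between any of bottle_left_mid, bottle_middle_mid, bottle_right_mid's own z axis and vertical above 0.5 rad).
It fails at once if a bottle is dropped or banged down (over 100 N on the drawer or the tray) (contact force between any of bottle_left, bottle_middle, bottle_right and cabinet above 100 N or contact force between any of bottle_left, bottle_middle, bottle_right and tray above 100 N).
It fails at once if the drawer is slammed (over 0.5 m/s) (velocity of joint drawer above 0.5 m/s).
It fails at once if the spatula, beaker or mortar is moved more than 40 mm (distance of any of spatula, beaker, mortar from where it was at the start of the episode above 0.04 m).
It also fails if it takes over 72 s, if anything falls off the work surface, if the arm or the gripper's body presses on something with over 40 N, if the wrist force passes 120 N, or if a joint passes its speed limit or range.

## Working session

There is one attempt and no reset: what is moved stays moved. The work goes in short steps, Python scripts to look and compute and a tool call to move; the robot and the scene stay as the last step left them, time stands still between calls to the robot, and variables do not carry over. Pictures are saved under pics/ and viewed, about 8 in all and at most 12, crops included, and the job is handed in when it is done.

Besides the shell and the picture viewer there is one more tool, called as name(argument=value, ...), one argument or row to a line, values as JSON. apply_moves: Moves the arm, as the interface text tells. Its arguments: {"type":"object","properties":{"increments":{"type":"array"}},"required":["increments"]}

```bash
mkdir -p pics; cat > h.py <<'E'
import cv2, numpy as np
from cell import status, imaging, env
def cam(n, save=None):
    c=imaging.read_camera(n)
    if save: cv2.imwrite('pics/'+save, cv2.cvtColor(c['pixels'],cv2.COLOR_RGB2BGR))
    return c
def ray(c,u,v,z):
    R=np.array(c['R']);t=np.array(c['t']).ravel();f=c['pixels'].shape[0]/2/np.tan(np.radians(c['fovy'])/2)
    C=-R.T@t; d=R.T@np.array([(u-c['cx'])/f,(v-c['cy'])/f,1.]); return C+d*(z-C[2])/d[2]
def proj(c,X):
    f=c['pixels'].shape[0]/2/np.tan(np.radians(c['fovy'])/2)
    p=np.array(c['R'])@np.array(X,float)+np.array(c['t']).ravel(); return p[:2]/p[2]*f+[c['cx'],c['cy']]
E
python3 - <<'E'
from h import *
for n in('top','scene'):
    c=cam(n,n+'0.png'); print(n,c['fovy'],c['cx'],c['cy'],np.round(c['R'],3).tolist(),np.round(c['t'],1).tolist())
s=status.state();print({k:np.round(v,3).tolist() for k,v in s.items()}, env.tip_extent)
E
```

```text
top 52.56681696852645 270.96719354294856 208.65313648848075 [[0.003, -1.0, 0.012], [-0.984, -0.005, -0.178], [0.178, -0.012, -0.984]] [-95.6, 591.1, 1220.9]
scene 49.08011446354477 275.62929473528857 212.97560598042992 [[0.375, 0.927, 0.021], [0.651, -0.248, -0.717], [-0.66, 0.283, -0.696]] [-132.6, -323.9, 1605.4]
{'t': 0.1, 'joints': [1.107, 0.491, 1.559, -0.0, 1.092, -0.106], 'qvel': [-0.002, -0.001, -0.002, -0.001, 0.001, 0.001], 'tau': [0.002, -61.362, -25.86, 0.069, 0.047, -0.0], 'eef_pos': [218.8, 585.248, 225.129], 'tcp_rot': [3.077, 1.57, -1.993], 'ft_force': [0.47, -0.045, 0.09], 'moment': [0.018, 0.081, -0.008], 'opening': 0.999} 11.0
```

View pics/top0.png

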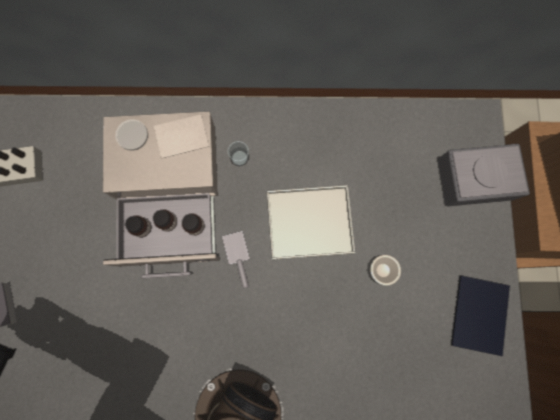

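View pics/scene0.png

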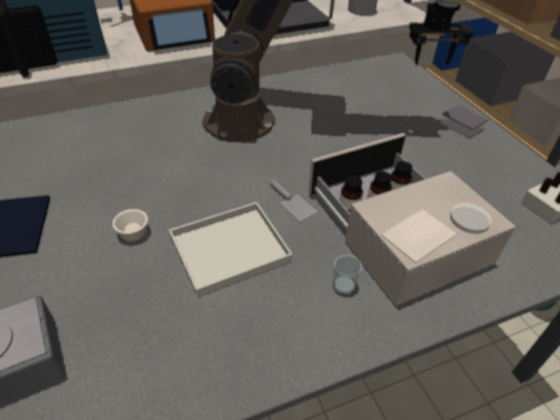

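The top view shows the bottle caps at about (137,226), (164,219) and (192,224), the drawer panel edge from (105,262) to (215,258), and the tray centred near (311,222). The spatula is around (237,258), the beaker at (238,153) and the mortar at (385,270). The scene view agrees with this.

```bash
python3 - <<'E'
from h import *
c=imaging.read_camera('top');p=c['pixels']; s=imaging.read_camera('scene')
hsv=cv2.cvtColor(p,cv2.COLOR_RGB2HSV);roi=np.zeros(p.shape[:2],np.uint8);roi[203:246,122:210]=1
m=((p.max(2)<45)*roi).astype(np.uint8)
n,l,st,ce=cv2.connectedComponentsWithStats(m)
for i in range(1,n):
    if st[i,4]>60: print('cap',st[i],ce[i].round(1),ray(c,*ce[i],110).round(1))
# tray
t=((p.min(2)>150)).astype(np.uint8);t[:,:255]=0;t[:,365:]=0
n,l,st,ce=cv2.connectedComponentsWithStats(t);i=1+np.argmax(st[1:,4]);
pts=np.argwhere(l==i)[:,::-1].astype(np.float32);r=cv2.minAreaRect(pts);print('tray',r,[ray(c,*q,28).round(0).tolist() for q in cv2.boxPoints(r)])
for nme,u,v,z in[('panelL',105,262,132),('panelR',215,258,132),('houseL',105,191,138),('houseR',213,191,138),('hbackL',105,115,138),('hbackR',211,113,138),('sideL',119,199,75),('sideR',213,195,75),('spat',237,258,3),('spatend',245,286,3),('spathead',233,234,3),('spatheadL',224,237,3),('beak',238,148,75),('mort',385,268,45)]: print(nme,ray(c,u,v,z).round(0))
# scene caps
big=cv2.resize(p[185:285,95:260],None,fx=4.8,fy=4.8,interpolation=cv2.INTER_CUBIC);cv2.imwrite('pics/c1.png',big[:,:,::-1])
E
```

```text
cap [131 218  14  15  63] [139.1 226.7] [527.4 280.1 110. ]
tray ((310.2844543457031, 223.09007263183594), (64.78546905517578, 80.92643737792969), 85.76361083984375) [[643.0, -83.0, 28.0], [663.0, -333.0, 28.0], [463.0, -341.0, 28.0], [445.0, -98.0, 28.0]]
panelL [427. 361. 132.]
panelR [439.  61. 132.]
houseL [624. 373. 138.]
houseR [626.  71. 138.]
hbackL [850. 389. 138.]
hbackR [858.  83. 138.]
sideL [614. 354.  75.]
sideR [628.  78.  75.]
spat [447.   9.   3.]
spatend [363. -16.   3.]
spathead [521.  23.   3.]
spatheadL [511.  50.   3.]
beak [773.   7.  75.]
mort [ 416. -431.   45.]
```

View pics/c1.png

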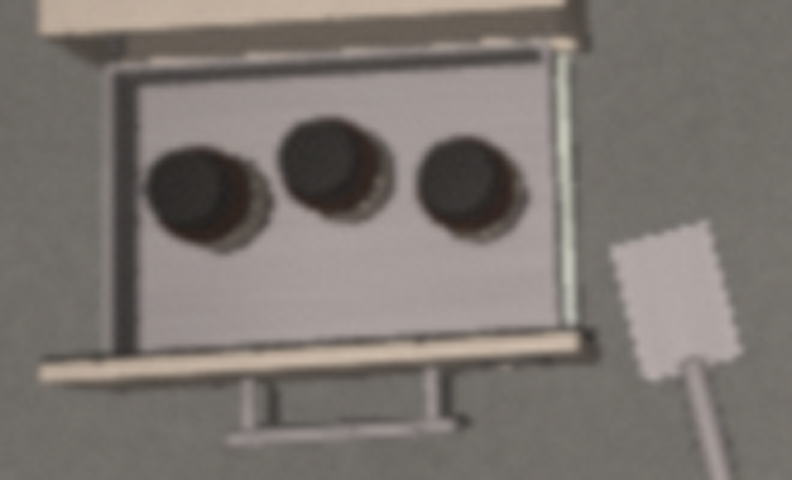

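The crop shows the cap tops centred at about (188,188), (320,158) and (459,180) in crop pixels. The jaws will close along x, across the row, gripping each cap.

```bash
cat >> h.py <<'E'
from scipy.spatial.transform import Rotation as Ro
def go(X,yaw=None):
    "shift in tool axes to world target X; turn (deg) about tool x so that jaw axis lies at yaw (mod 180)"
    s=status.state();R=Ro.from_euler('xyz',s['tcp_rot']).as_matrix();P=np.array(s['eef_pos'])
    print('t',round(s['t'],1),'pos',P.round(1),'F',np.round(s['ft_force'],2),'op',round(s['opening'],3),'j6',np.round(s['joints'][5],2),'toolx',R[:,0].round(3),'jaw deg',np.degrees(np.arctan2(R[1,2],R[0,2])).round(1))
    print('tool shift',(R.T@(np.array(X)-P)).round(1))
E
python3 - <<'E'
from h import *
c=imaging.read_camera('top')
for x,y in[(188,188),(320,158),(459,180)]: print(ray(c,95+(x+.5)/4.8-.5,185+(y+.5)/4.8-.5,115).round(1))
go([530,280,200])
E
```

```text
[535.1 294.2 115. ]
[553.3 217.7 115. ]
[540.6 135.5 115. ]
t 0.2 pos [218.8 585.3 225.4] F [ 0.11 -0.22  0.53] op 1.003 j6 -0.11 toolx [-0. -0. -1.] jaw deg 69.5
tool shift [  25.4 -398.4 -177. ]
```

apply_moves(
  increments=[
    [0,0,0,0,8.375],
    [0,0,0,0,8.375],
    [0,0,0,0,8.375],
    [0,0,0,0,8.375],
    [0,0,0,0,8.375],
    [0,0,0,0,8.375],
    [0,0,0,0,8.375],
    [0,0,0,0,8.375],
    [0,0,0,0,0],
  ],
)

```text
t: 1.15
eef_pos: [218.9, 585.4, 225.6]
tcp_rot: [-1.995, 1.571, -1.953]
ft_force: [0.4, -0.9, -0.3]
opening: 1.001
```

```bash
python3 -c "
from h import *
go([535,294,180])"
```

```text
t 1.1 pos [218.9 585.4 225.6] F [ 0.42 -0.88 -0.26] op 1.001 j6 1.07 toolx [-0. -0. -1.] jaw deg 2.4
tool shift [  45.6 -304.2  303.8]
```

apply_moves(
  increments=[
    [0,0,-30.4,30.4,0],
    [0,0,-30.4,30.4,0],
    [0,0,-30.4,30.4,0],
    [0,0,-30.4,30.4,0],
    [0,0,-30.4,30.4,0],
    [0,0,-30.4,30.4,0],
    [0,0,-30.4,30.4,0],
    [0,15,-30.4,30.4,0],
    [0,15,-30.4,30.4,0],
    [0,15,-30.4,30.4,0],
  ],
)

```text
t: 2.15
eef_pos: [537.0, 293.6, 180.3]
tcp_rot: [0.542, 1.57, 0.591]
ft_force: [0.4, -0.5, 0.4]
opening: 1.001
```

```bash
python3 -c "
from h import *
go([535,294,104])
c=cam('scene');p=c['pixels'];cv2.imwrite('pics/s1.png',cv2.resize(p[110:260,290:490],None,fx=4,fy=4,interpolation=cv2.INTER_CUBIC)[:,:,::-1])
for X in [(535,294,115),(553,218,115),(541,135,115)]: print(proj(c,X), (proj(c,X)-[290,110])*4)"
```

```text
t 2.1 pos [537.  293.6 180.3] F [ 0.35 -0.54  0.37] op 1.001 j6 0.34 toolx [ 0.  0. -1.] jaw deg 2.8
tool shift [76.3  0.4 -2. ]
[401.29036984 165.06578145] [445.16147934 220.26312578]
[380.75841318 175.24833145] [363.03365272 260.99332579]
[351.07844024 179.61393251] [244.31376096 278.45573005]
```

View pics/s1.png

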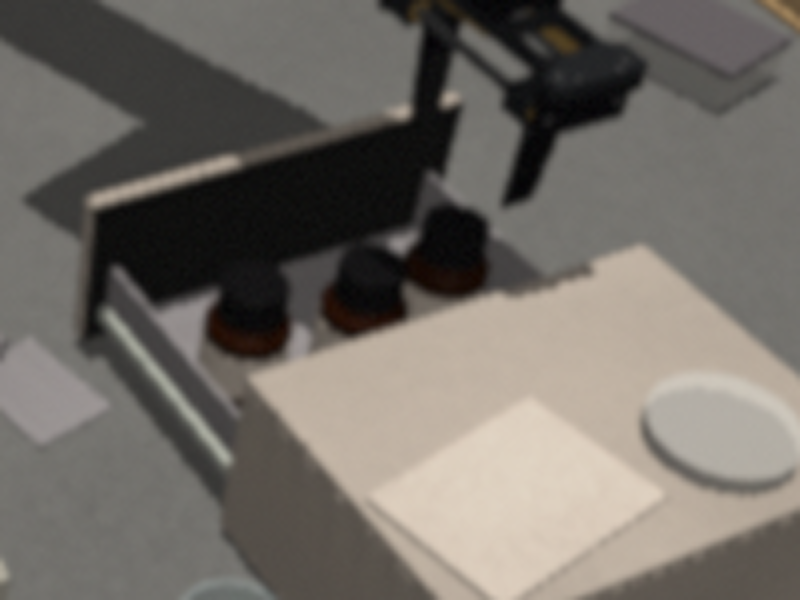

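The scene view shows the cap tops at crop pixels (457,216), (370,258) and (254,272), about 2.5 px from the predictions. I'll split the difference, which puts the bottles at roughly (538,297), (555,220) and (543,138). The open jaws straddle the left cap. Next I descend, grip and lift 15 mm.

apply_moves(
  increments=[
    [0,20,3,0,0],
    [0,20,0,0,0],
    [0,20,0,0,0],
    [0,16,0,0,0],
    [0,0,0,0,0],
    [0.6,0,0,0,0],
    [0.6,0,0,0,0],
    [0.6,0,0,0,0],
    [0.6,0,0,0,0],
    [0.6,0,0,0,0],
  ],
)

```text
t: 3.2
eef_pos: [535.8, 298.0, 105.1]
tcp_rot: [0.452, 1.57, 0.496]
ft_force: [-0.0, -1.3, 0.2]
opening: 0.639
```

```bash
python3 -c "
from h import *
go([538,297,104])"
```

```text
t 3.2 pos [535.8 298.  105.1] F [-0.02 -1.28  0.24] op 0.639 j6 0.36 toolx [ 0.001  0.    -1.   ] jaw deg 2.5
tool shift [ 1.1 -1.1  2.2]
```

apply_moves(
  increments=[
    [0.8,0,0,0,0],
    [0.8,0,0,0,0],
    [0.8,0,0,0,0],
    [0.8,0,0,0,0],
    [0.8,0,0,0,0],
  ],
)

```text
t: 3.7
eef_pos: [535.8, 298.0, 104.7]
tcp_rot: [0.613, 1.571, 0.656]
ft_force: [-0.2, 0.8, 1.0]
opening: 0.48
```

apply_moves(
  increments=[
    [0.8,0,0,0,0],
    [0.8,-5,0,0,0],
    [0.8,-5,0,0,0],
    [0.8,-5,0,0,0],
    [0.8,0,0,0,0],
    [0.8,0,0,0,0],
    [0.8,0,0,0,0],
    [0.8,0,0,0,0],
    [0.8,0,0,0,0],
    [0.8,0,0,0,0],
  ],
)

```text
t: 4.7
eef_pos: [535.7, 298.0, 119.5]
tcp_rot: [-3.04, 1.571, -2.996]
ft_force: [0.0, -0.2, -0.9]
opening: 0.477
```

apply_moves(
  increments=[
    [0.8,0,0,0,0],
    [0.8,0,0,0,0],
  ],
)

```text
t: 4.9
eef_pos: [535.7, 298.0, 119.6]
tcp_rot: [2.556, 1.571, 2.6]
ft_force: [0.4, 0.1, -1.9]
opening: 0.474
```

```bash
cat >> h.py <<'E'
def weigh(n=12):
    f=[]
    for i in range(n): imaging.read_camera('top'); f.append(status.state()['ft_force'])
    f=np.array(f);print('F',f.mean(0).round(2),'sd',f.std(0).round(2),'grams',(-f[:,2].mean()/9.81e-3).round())
E
python3 -c "
from h import *
weigh();go([500,-140,190])
c=cam('scene');p=c['pixels'];cv2.imwrite('pics/s2.png',cv2.resize(p[110:260,290:490],None,fx=4,fy=4,interpolation=cv2.INTER_CUBIC)[:,:,::-1])"
```

```text
F [-0.05 -0.05 -1.63] sd [0.32 0.45 0.45] grams 166.0
t 5.5 pos [535.7 298.  119.7] F [ 0.32 -0.12 -1.71] op 0.477 j6 0.36 toolx [ 0.  0. -1.] jaw deg 2.5
tool shift [ -70.4 -436.   -54.8]
```

View pics/s2.png

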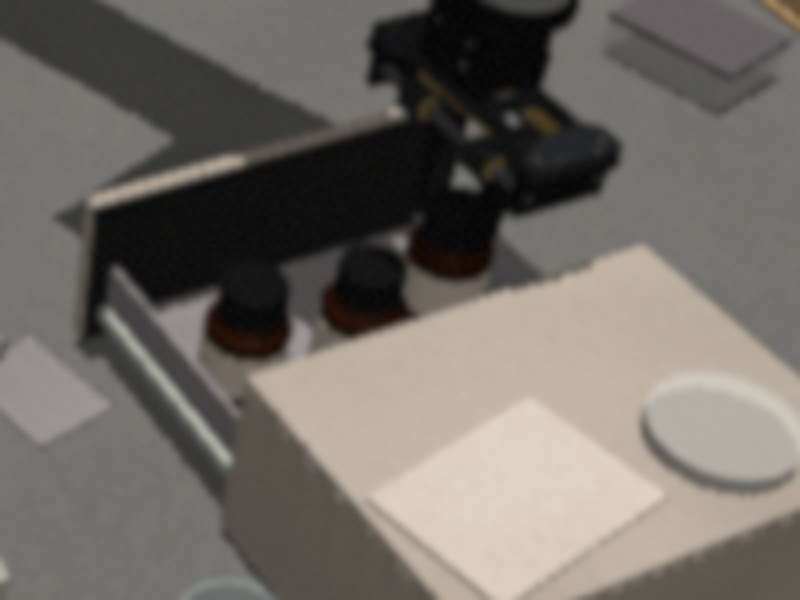

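The left bottle is clear of the floor and weighs about 166 g, so it goes in the tray, at the far end, around (555,-285).

apply_moves(
  increments=[
    [0.8,-30,0,0,0],
    [0.8,-34,0,0,0],
    [0.8,-32,-15,0,0],
    [0.8,0,-30,0,0],
    [0.8,0,-42,0,0],
    [0.8,0,-44,0,0],
    [0.8,0,-44,0,0],
    [0.8,0,-44,0,0],
    [0.8,0,-44,0,0],
    [0.8,0,-44,0,0],
  ],
)

```text
t: 6.55
eef_pos: [548.9, -10.5, 215.8]
tcp_rot: [0.1, 1.57, 0.144]
ft_force: [1.2, -0.1, -1.6]
opening: 0.479
```

apply_moves(
  increments=[
    [0.8,0,-44,-2,0],
    [0.8,0,-44,-2,0],
    [0.8,0,-44,-2,0],
    [0.8,0,-44,0,0],
    [0.8,0,-44,0,0],
    [0.8,0,-36,0,0],
    [0.8,15,-20,0,0],
    [0.8,25,0,0,0],
    [0.8,25,0,0,0],
    [0.8,20,0,0,0],
  ],
)

```text
t: 7.55
eef_pos: [554.5, -284.0, 128.3]
tcp_rot: [2.403, 1.569, 2.447]
ft_force: [-0.7, -0.1, -2.2]
opening: 0.476
```

```bash
python3 -c "
from h import *
go([555,-285,85]);
c=cam('top');p=c['pixels'];cv2.imwrite('pics/t2.png',cv2.resize(p[170:300,220:420],None,fx=4,fy=4,interpolation=cv2.INTER_CUBIC)[:,:,::-1])"
```

```text
t 7.5 pos [ 554.5 -284.   128.3] F [-0.65 -0.08 -2.16] op 0.476 j6 -0.62 toolx [-0.002  0.001 -1.   ] jaw deg 2.5
tool shift [43.3 -1.1  0.5]
```

View pics/t2.png

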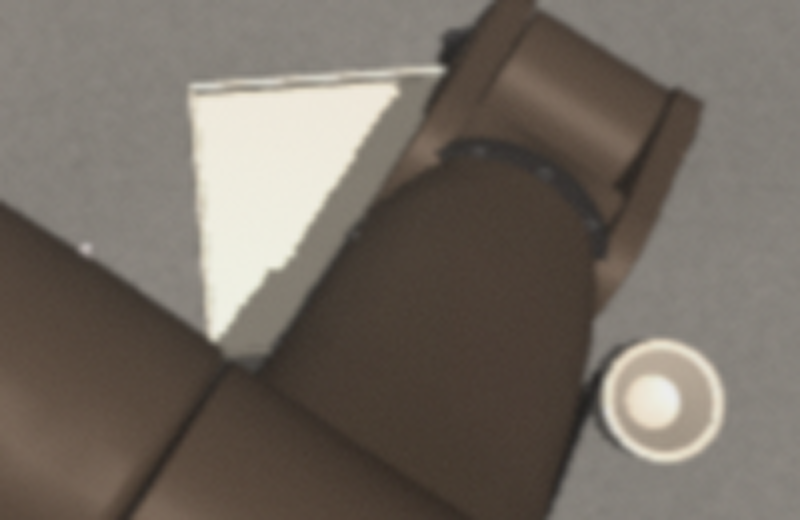

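The arm hides the tray's right side in the top view; from the measured tray outline there is room, so I lower and release.

apply_moves(
  increments=[
    [0.8,20,0,0,0],
    [0.8,14,0,0,0],
    [0.8,5,0,0,0],
    [0.8,3,0,0,0],
    [0.8,1.5,0,0,0],
    [0.8,0,0,0,0],
    [0.8,0,0,0,0],
  ],
)

```text
t: 8.3
eef_pos: [555.4, -284.8, 87.7]
tcp_rot: [-0.501, 1.57, -0.457]
ft_force: [-0.5, 0.2, -1.7]
opening: 0.478
```

apply_moves(
  increments=[
    [0.8,1.5,0,0,0],
    [0.8,1,0,0,0],
    [0.8,0.7,0,0,0],
    [0.8,0,0,0,0],
    [0.8,0,0,0,0],
  ],
)

```text
t: 8.8
eef_pos: [555.3, -284.8, 84.7]
tcp_rot: [-0.606, 1.57, -0.563]
ft_force: [-1.2, 0.4, 5.7]
opening: 0.48
```

Contact shows as Fz +5.7. I release, rise and return to the middle bottle.

apply_moves(
  increments=[
    [0.5,0,0,0,0],
    [0.2,0,0,0,0],
    [0,0,0,0,0],
    [0,0,0,0,0],
    [0,0,0,0,0],
    [0,-20,0,0,0],
    [0,-35,0,0,0],
    [0,-40,10,0,0],
    [0,0,40,0,0],
    [0,0,45,0,0],
  ],
)

```text
t: 9.8
eef_pos: [551.1, -189.7, 180.0]
tcp_rot: [-0.447, 1.568, -0.406]
ft_force: [0.7, 0.3, -0.6]
opening: 1.001
```

apply_moves(
  increments=[
    [0,0,45,0,0],
    [0,0,45,0,0],
    [0,0,45,0,0],
    [0,0,45,0,0],
    [0,0,45,0,0],
    [0,0,45,0,0],
    [0,0,45,0,0],
    [0,0,45,0,0],
    [0,0,40,0,0],
    [0,0,10,0,0],
  ],
)

```text
t: 10.8
eef_pos: [532.5, 223.1, 178.9]
tcp_rot: [1.103, 1.57, 1.149]
ft_force: [0.1, 0.3, -0.0]
opening: 1.002
```

```bash
python3 -c "
from h import *
go([555,220,105]);
c=cam('top');p=c['pixels'];cv2.imwrite('pics/t3.png',cv2.resize(p[90:310,90:420],None,fx=2.4,fy=2.4,interpolation=cv2.INTER_CUBIC)[:,:,::-1])"
```

```text
t 10.8 pos [532.5 223.1 178.9] F [ 0.15  0.3  -0.03] op 1.002 j6 0.24 toolx [ 0.     0.001 -1.   ] jaw deg 2.7
tool shift [73.9 -4.2 22.3]
```

View pics/t3.png

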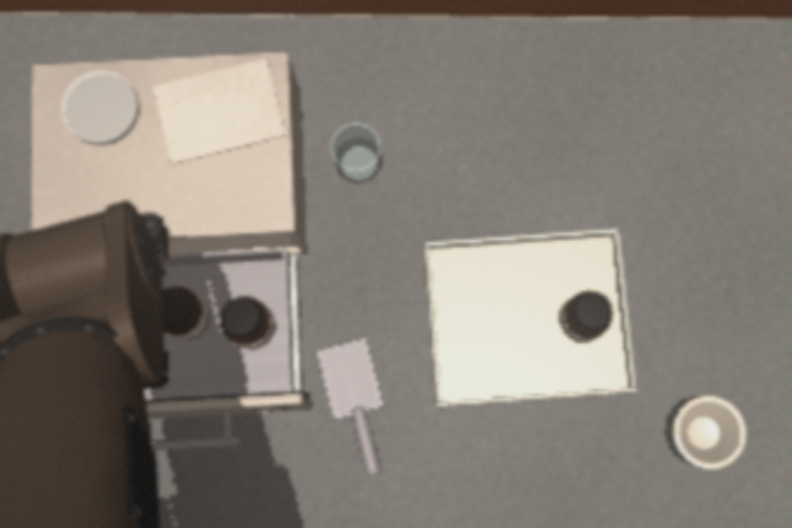

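The left bottle stands upright in the tray (cap at crop pixel (592,313)), and the other objects are unmoved. The middle and right bottles are still in place. Next is the middle bottle.

apply_moves(
  increments=[
    [0,0,-4,22,0],
    [0,25,0,0,0],
    [0,25,0,0,0],
    [0,20,0,0,0],
    [0,3.5,0,0,0],
    [0.8,0,0,0,0],
    [0.8,0,0,0,0],
    [0.8,0,0,0,0],
    [0.8,0,0,0,0],
    [0.8,0,0,0,0],
  ],
)

```text
t: 11.85
eef_pos: [555.4, 216.8, 106.0]
tcp_rot: [0.292, 1.57, 0.336]
ft_force: [0.3, -0.2, -0.7]
opening: 0.636
```

apply_moves(
  increments=[
    [0.8,0,0,0,0],
    [0.8,0,0,0,0],
    [0.8,0,0,0,0],
    [0.8,0,0,0,0],
    [0.8,0,0,0,0],
  ],
)

```text
t: 12.35
eef_pos: [555.3, 216.8, 105.6]
tcp_rot: [0.792, 1.571, 0.836]
ft_force: [-1.2, -0.6, 2.0]
opening: 0.476
```

apply_moves(
  increments=[
    [0.8,-5,0,0,0],
    [0.8,-5,0,0,0],
    [0.8,-5,0,0,0],
    [0.8,0,0,0,0],
    [0.8,0,0,0,0],
    [0.8,0,0,0,0],
    [0.8,0,0,0,0],
    [0.8,0,0,0,0],
    [0.8,0,0,0,0],
    [0.8,0,0,0,0],
  ],
)

```text
t: 13.35
eef_pos: [555.2, 216.8, 120.4]
tcp_rot: [2.89, 1.571, 2.934]
ft_force: [-0.2, 0.6, -3.0]
opening: 0.478
```

```bash
python3 -c "
from h import *
weigh();go([555,-200,215])"
```

```text
F [ 0.13 -0.11 -2.16] sd [0.58 0.4  0.6 ] grams 220.0
t 13.9 pos [555.3 216.8 120.4] F [ 0.26  0.19 -2.77] op 0.478 j6 0.22 toolx [ 0.  0. -1.] jaw deg 2.5
tool shift [ -94.6 -416.4  -18.4]
```

The middle bottle weighs about 220 g, so it goes in the tray at (555,-205).

apply_moves(
  increments=[
    [0.8,-30,0,0,0],
    [0.8,-34,0,0,0],
    [0.8,-31,-15,0,0],
    [0.8,0,-30,0,0],
    [0.8,0,-42,-3,0],
    [0.8,0,-44,-3,0],
    [0.8,0,-44,-3,0],
    [0.8,0,-44,-3,0],
    [0.8,0,-44,-3,0],
    [0.8,0,-44,-3,0],
  ],
)

```text
t: 14.95
eef_pos: [550.4, -92.5, 215.6]
tcp_rot: [-0.004, 1.57, 0.039]
ft_force: [1.1, -0.1, -1.9]
opening: 0.479
```

apply_moves(
  increments=[
    [0.8,0,-44,0,0],
    [0.8,0,-40,0,0],
    [0.8,0,-25,0,0],
    [0.8,10,-8,0,0],
    [0.8,25,0,0,0],
    [0.8,30,0,0,0],
    [0.8,30,0,0,0],
    [0.8,20,0,0,0],
    [0.8,7,0,0,0],
    [0.8,0,0,0,0],
  ],
)

```text
t: 15.95
eef_pos: [555.5, -206.8, 92.6]
tcp_rot: [2.536, 1.569, 2.58]
ft_force: [-0.3, -0.6, -2.6]
opening: 0.478
```

apply_moves(
  increments=[
    [0.8,3,0,0,0],
    [0.8,2,0,0,0],
    [0.8,1,0,0,0],
    [0.8,0.6,0,0,0],
    [0.8,0,0,0,0],
    [0.8,0,0,0,0],
  ],
)

```text
t: 16.55
eef_pos: [555.8, -207.7, 87.0]
tcp_rot: [-0.202, 1.57, -0.158]
ft_force: [-0.0, -0.5, -2.4]
opening: 0.48
```

apply_moves(
  increments=[
    [0.8,1,0,0,0],
    [0.8,0.7,0,0,0],
    [0.8,0.3,0,0,0],
    [0.8,0,0,0,0],
    [0.8,0,0,0,0],
  ],
)

```text
t: 17.05
eef_pos: [555.8, -207.7, 85.5]
tcp_rot: [-0.562, 1.57, -0.518]
ft_force: [-2.9, 0.2, 5.2]
opening: 0.477
```

apply_moves(
  increments=[
    [0.5,0,0,0,0],
    [0.2,0,0,0,0],
    [0,0,0,0,0],
    [0,0,0,0,0],
    [0,0,0,0,0],
    [0,-20,0,0,0],
    [0,-35,0,0,0],
    [0,-40,10,0,0],
    [0,0,40,0,0],
    [0,0,45,0,0],
  ],
)

```text
t: 18.05
eef_pos: [551.9, -112.6, 181.0]
tcp_rot: [-0.329, 1.568, -0.288]
ft_force: [0.8, -0.2, -0.0]
opening: 1.005
```

apply_moves(
  increments=[
    [0,0,45,0,0],
    [0,0,45,0,0],
    [0,0,45,0,0],
    [0,0,45,0,0],
    [0,0,40,0,0],
    [0,0,25,2,0],
    [0,0,6,0,0],
    [0,0,0,0,0],
  ],
)

```text
t: 18.85
eef_pos: [542.5, 138.6, 179.7]
tcp_rot: [-3.013, 1.571, -2.968]
ft_force: [-0.1, -0.2, -0.0]
opening: 1.002
```

```bash
python3 -c "
from h import *
go([543,138,105]);
c=cam('top');p=c['pixels'];cv2.imwrite('pics/t4.png',cv2.resize(p[90:310,90:420],None,fx=2.4,fy=2.4,interpolation=cv2.INTER_CUBIC)[:,:,::-1])"
```

```text
t 18.9 pos [542.5 138.6 179.7] F [-0.06 -0.18 -0.05] op 1.002 j6 0.09 toolx [-0. -0. -1.] jaw deg 2.6
tool shift [74.7 -0.6  0.5]
```

View pics/t4.png

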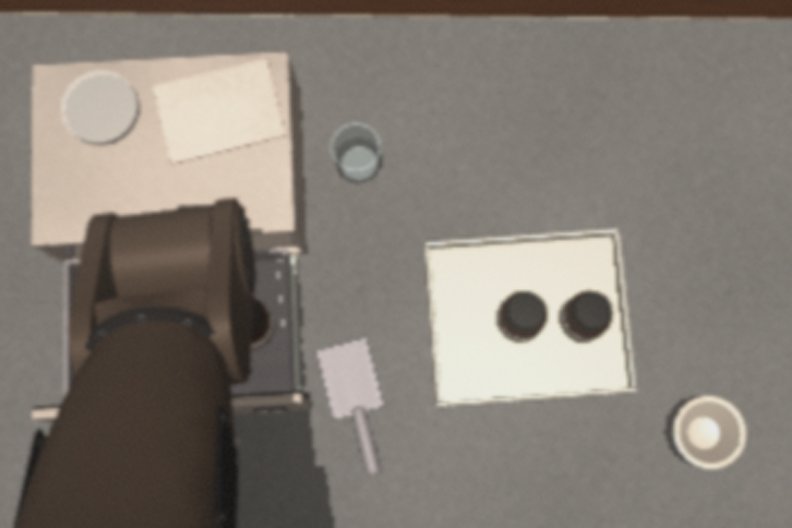

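Two bottles now stand upright in the tray, at crop pixels (523,315) and (592,315). Next is the right bottle.

apply_moves(
  increments=[
    [0,25,0,0,0],
    [0,25,0,0,0],
    [0,20,0,0,0],
    [0,4.5,0,0,0],
    [0,0,0,0,0],
    [0.8,0,0,0,0],
    [0.8,0,0,0,0],
    [0.8,0,0,0,0],
    [0.8,0,0,0,0],
    [0.8,0,0,0,0],
  ],
)

```text
t: 19.9
eef_pos: [542.7, 138.2, 105.6]
tcp_rot: [0.231, 1.57, 0.275]
ft_force: [0.6, 0.3, 0.1]
opening: 0.636
```

apply_moves(
  increments=[
    [0.8,0,0,0,0],
    [0.8,0,0,0,0],
    [0.8,0,0,0,0],
    [0.8,0,0,0,0],
    [0.8,0,0,0,0],
    [0.8,0,0,0,0],
  ],
)

```text
t: 20.5
eef_pos: [542.7, 138.2, 105.3]
tcp_rot: [0.925, 1.571, 0.968]
ft_force: [0.8, 0.6, 1.5]
opening: 0.478
```

apply_moves(
  increments=[
    [0.8,-5,0,0,0],
    [0.8,-5,0,0,0],
    [0.8,-5,0,0,0],
    [0.8,0,0,0,0],
    [0.8,0,0,0,0],
    [0.8,0,0,0,0],
    [0.8,0,0,0,0],
    [0.8,0,0,0,0],
    [0.8,0,0,0,0],
    [0.8,0,0,0,0],
  ],
)

```text
t: 21.5
eef_pos: [542.7, 138.1, 120.3]
tcp_rot: [2.728, 1.571, 2.771]
ft_force: [0.5, 1.2, -2.0]
opening: 0.477
```

```bash
python3 -c "
from h import *
weigh();go([555,-125,215])"
```

```text
F [ 0.12  0.02 -1.82] sd [0.48 0.34 0.3 ] grams 186.0
t 22.1 pos [542.7 138.1 120.3] F [ 0.61 -0.34 -2.22] op 0.479 j6 0.09 toolx [ 0.  0. -1.] jaw deg 2.5
tool shift [ -94.7 -263.4    0.8]
```

The right bottle reads about 186 g, so all three are light. I'll check this against joint torques, holding versus empty at the same pose over the tray. It is going to (555,-134).

apply_moves(
  increments=[
    [0.8,-30,0,0,0],
    [0.8,-34,0,0,0],
    [0.8,-31,-20,0,0],
    [0.8,0,-40,0,0],
    [0.8,0,-44,0,0],
    [0.8,0,-44,0,0],
    [0.8,0,-44,0,0],
    [0.8,0,-40,0,0],
    [0.8,0,-28,0,0],
    [0.8,0,-12,0,0],
  ],
)

```text
t: 23.1
eef_pos: [554.4, -136.0, 215.2]
tcp_rot: [-1.821, 1.571, -1.779]
ft_force: [-0.8, 1.0, -2.8]
opening: 0.475
```

apply_moves(
  increments=[
    [0.8,20,0,0,0],
    [0.8,30,0,0,0],
    [0.8,30,0,0,0],
    [0.8,10,0,0,0],
    [0.8,0,0,0,0],
    [0.8,0,0,0,0],
    [0.8,0,0,0,0],
  ],
)

```text
t: 23.8
eef_pos: [555.2, -133.6, 126.7]
tcp_rot: [-0.333, 1.569, -0.289]
ft_force: [-0.2, 0.1, -1.1]
opening: 0.478
```

```bash
cat >> h.py <<'E'
def tau(n=8):
    f=[]
    for i in range(n): imaging.read_camera('top'); f.append(status.state()['tau'])
    print('tau',np.mean(f,0).round(3),'sd',np.std(f,0).round(3))
E
python3 -c "
from h import *
tau();go([555,-134,85.3])"
```

```text
tau [ 3.3000e-02 -5.9331e+01 -2.0566e+01  4.8000e-02  6.9000e-02  1.0000e-03] sd [0.009 0.195 0.026 0.    0.002 0.001]
t 24.2 pos [ 554.6 -133.6  125.5] F [ 0.8   0.06 -2.08] op 0.478 j6 -0.4 toolx [ 0. -0. -1.] jaw deg 2.5
tool shift [40.2 -0.4  0.4]
```

apply_moves(
  increments=[
    [0.8,15,0,0,0],
    [0.8,14,0,0,0],
    [0.8,5,0,0,0],
    [0.8,3,0,0,0],
    [0.8,1,0,0,0],
    [0.8,0.7,0,0,0],
    [0.8,0.6,0,0,0],
    [0.8,0.5,0,0,0],
    [0.8,0,0,0,0],
    [0.8,0,0,0,0],
  ],
)

```text
t: 25.2
eef_pos: [554.6, -133.6, 85.6]
tcp_rot: [0.199, 1.571, 0.242]
ft_force: [0.4, -0.4, -1.3]
opening: 0.479
```

apply_moves(
  increments=[
    [0.8,0.4,0,0,0],
    [0.8,0.3,0,0,0],
    [0.8,0,0,0,0],
    [0.5,0,0,0,0],
    [0.2,0,0,0,0],
    [0,0,0,0,0],
    [0,0,0,0,0],
    [0,0,0,0,0],
  ],
)

```text
t: 26.0
eef_pos: [554.5, -133.6, 84.8]
tcp_rot: [1.888, 1.571, 1.932]
ft_force: [-0.0, -0.1, -0.7]
opening: 0.784
```

apply_moves(
  increments=[
    [0,-20,0,0,0],
    [0,-20.6,0,0,0],
    [0,0,0,0,0],
    [0,0,0,0,0],
    [0,0,0,0,0],
    [0,0,0,0,0],
  ],
)

```text
t: 26.6
eef_pos: [554.2, -133.5, 124.6]
tcp_rot: [2.678, 1.569, 2.722]
ft_force: [-0.2, 0.6, 0.4]
opening: 0.999
```

```bash
python3 -c "
from h import *
tau();weigh(6);go([400,215,180])"
```

```text
tau [ 0.0000e+00 -5.8283e+01 -1.9951e+01  4.5000e-02  6.4000e-02 -0.0000e+00] sd [0.005 0.086 0.016 0.    0.001 0.   ]
F [-0.41 -0.15  0.45] sd [0.66 0.64 0.36] grams -45.0
t 27.3 pos [ 554.6 -133.6  125.4] F [-0.7  -0.96 -0.13] op 1.002 j6 -0.4 toolx [ 0.  0. -1.] jaw deg 2.5
tool shift [ -54.6  355.  -139.2]
```

Torque gives 1.05 N·m / 0.570 m ≈ 188 g, which matches the force reading. All three bottles are in the tray, so now I close the empty drawer.

apply_moves(
  increments=[
    [0,-30,0,0,0],
    [1,-29,0,0,0],
    [1,0,30,-15,0],
    [1,0,43,-18,0],
    [1,0,43,-18,0],
    [1,0,43,-18,0],
    [1,0,43,-18,0],
    [1,0,43,-18,0],
    [1,0,43,-18,0],
    [1,0,40,-18,0],
  ],
)

```text
t: 28.3
eef_pos: [398.4, 189.5, 184.7]
tcp_rot: [0.387, 1.57, 0.431]
ft_force: [0.8, -0.4, -0.1]
opening: 0.297
```

apply_moves(
  increments=[
    [1,0,23,-5,0],
    [1,0,0,0,0],
    [1,0,0,0,0],
  ],
)

```text
t: 28.6
eef_pos: [393.3, 210.9, 184.5]
tcp_rot: [0.184, 1.571, 0.229]
ft_force: [0.5, -0.4, 0.6]
opening: 0.049
```

```bash
python3 -c "
from h import *
go([395,212,112])
c=cam('top');p=c['pixels'];cv2.imwrite('pics/t5.png',cv2.resize(p[90:310,90:420],None,fx=2.4,fy=2.4,interpolation=cv2.INTER_CUBIC)[:,:,::-1])"
```

```text
t 28.6 pos [393.3 210.9 184.5] F [ 0.53 -0.39  0.64] op 0.049 j6 0.3 toolx [ 0.  0. -1.] jaw deg 2.6
tool shift [72.5  1.   1.7]
```

View pics/t5.png

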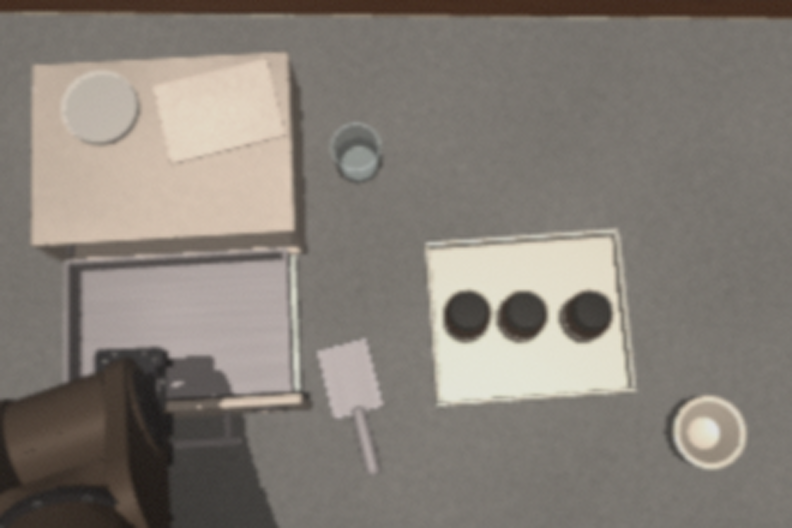

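All three bottles stand upright in the tray (crop pixels (468,316), (523,315) and (590,315)), and the drawer is empty. I lower in front of the panel and push.

apply_moves(
  increments=[
    [1,25,0,-3,0],
    [1,25,0,0,0],
    [1,20,0,0,0],
    [1,0,0,0,0],
    [1,0,0,5,0],
    [1,0,0,5,0],
    [1,0,0,5,0],
    [1,0,0,5,0],
    [1,0,0,5,0],
    [1,0,0,5,0],
  ],
)

```text
t: 29.65
eef_pos: [420.8, 211.9, 114.6]
tcp_rot: [0.746, 1.571, 0.789]
ft_force: [-8.0, 0.3, 1.3]
opening: 0.001
```

apply_moves(
  increments=[
    [1,0,0,8,0],
    [1,0,0,12,0],
    [1,0,0,15,0],
    [1,0,0,15,0],
    [1,0,0,15,0],
    [1,0,0,15,0],
    [1,0,0,15,0],
    [1,0,0,15,0],
    [1,0,0,12,0],
    [1,0,0,8,0],
  ],
)

```text
t: 30.65
eef_pos: [551.3, 217.5, 114.2]
tcp_rot: [1.359, 1.571, 1.402]
ft_force: [-2.4, 1.0, 0.0]
opening: 0.005
```

apply_moves(
  increments=[
    [1,0,0,8,0],
    [1,0,0,8,0],
    [1,0,0,8,0],
    [1,0,0,7,0],
    [1,0,0,5,0],
    [1,0,0,3,0],
    [1,0,0,2,0],
    [1,0,0,2,0],
    [1,0,0,2,0],
    [1,0,0,0,0],
  ],
)

```text
t: 31.65
eef_pos: [595.5, 219.5, 114.5]
tcp_rot: [0.067, 1.57, 0.11]
ft_force: [-1.1, -0.8, -0.4]
opening: 0.003
```

apply_moves(
  increments=[
    [1,0,0,2,0],
    [1,0,0,2,0],
    [1,0,0,2,0],
    [1,0,0,2,0],
    [1,0,0,0,0],
  ],
)

```text
t: 32.15
eef_pos: [603.6, 219.8, 114.5]
tcp_rot: [0.081, 1.57, 0.125]
ft_force: [-0.3, -0.3, 0.6]
opening: 0.007
```

apply_moves(
  increments=[
    [1,0,0,1.5,0],
    [1,0,0,1.5,0],
    [1,0,0,1,0],
    [1,0,0,0,0],
  ],
)

```text
t: 32.55
eef_pos: [607.4, 220.0, 114.4]
tcp_rot: [0.4, 1.57, 0.444]
ft_force: [-0.6, 0.5, 0.1]
opening: 0.004
```

apply_moves(
  increments=[
    [1,0,0,1.5,0],
    [1,0,0,1.5,0],
    [1,0,0,0,0],
  ],
)

```text
t: 32.85
eef_pos: [610.2, 220.2, 114.4]
tcp_rot: [2.788, 1.571, 2.832]
ft_force: [-2.6, 0.5, 0.4]
opening: 0.006
```

apply_moves(
  increments=[
    [1,0,0,1,0],
    [1,0,0,1,0],
    [1,0,0,0,0],
  ],
)

```text
t: 33.15
eef_pos: [610.3, 220.2, 114.4]
tcp_rot: [-3.045, 1.567, -3.001]
ft_force: [-11.9, 0.2, 5.6]
opening: 0.006
```

The motion has stopped and the force rose to 12 N, so the drawer is shut. I back off and check.

apply_moves(
  increments=[
    [1,0,0,-8,0],
    [1,0,0,-25,0],
    [1,0,0,-40,0],
    [1,0,0,-40,0],
    [1,-30,0,-40,0],
    [1,-40,40,0,0],
    [1,0,45,0,0],
    [1,0,45,0,0],
    [1,0,45,0,0],
    [1,0,0,0,0],
  ],
)

```text
t: 34.15
eef_pos: [451.5, 388.0, 179.8]
tcp_rot: [0.692, 1.568, 0.739]
ft_force: [0.4, 0.4, -0.9]
opening: 0.006
```

```bash
python3 -c "
from h import *
go([450,400,200])
c=cam('top');p=c['pixels'];a=cv2.resize(p[90:310,90:420],None,fx=2.4,fy=2.4,interpolation=cv2.INTER_CUBIC)
cv2.imwrite('pics/t6.png',a[:,:,::-1])"
```

```text
t 34.1 pos [451.5 388.  179.8] F [ 0.36  0.36 -0.86] op 0.006 j6 0.55 toolx [ 0.002  0.002 -1.   ] jaw deg 2.7
tool shift [-20.2  12.1  -0.9]
```

View pics/t6.png

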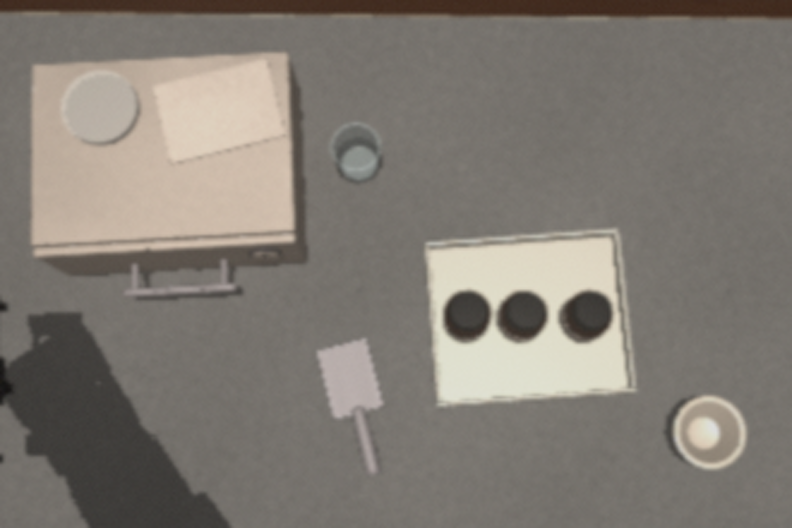

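The picture shows the panel flush against the housing (seam near y=240), all three bottles upright in the tray, and the spatula, beaker and mortar where they were. The arm is clear, so I hand in.

```bash
python3 -c "
from h import *
print(env.job_done())"
```

```text
the job is handed in; nothing more can be done
None
```

I weighed all three bottles. Each was under half full, so all three now stand upright in the white tray, and the empty drawer is shut. The job is handed in; it reports no verdict.

- **Weights:** I lifted each bottle about 15 mm and held it for over a second. The readings were about 166 g (left), 220 g (middle) and 186 g (right). The force sensor's zero was noisy, by up to about 45 g, but all three stay below 300 g even so. For the right bottle, joint torques gave 188 g, which agrees.
- **Drawer:** I eased it in at no more than about 0.15 m/s until it stopped against the housing. Motion ceased and the force rose to about 12 N.
- **Final picture:** The panel is flush with the housing, the bottles are upright, and the spatula, beaker and mortar look unmoved. The arm is clear of everything. The robot clock read about 34 s of the 72 s allowed.
- **One disagreement:** The two cameras differed by about 6–8 mm on the bottle positions. I used positions between the two, and every grasp closed on the cap's 46 mm diameter.

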